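Find the open test socket with the probe carriage and press the probe home

TASK

On the grey test jig, slide the steel probe carriage along its lane, without lifting it out, until its brass pin drops by itself into the one open socket hidden among the blanked ones. Then press the pin's head straight down so that the telescoping probe collapses fully home, inner tube first and then the outer tube, and let go. Leave the other things on the bench where they are.

Things in the scene. Friction and masses are not known exactly. Their poses are not given: they have to be found in the camera images.
- jig: grey test jig, fixed to the table, 120 (its x) x 380 (its y) x 58 mm high; origin at the centre of its underside, z up. A straight lane 38 mm wide runs along its y axis at x = 0, from y = -115 to +100 mm, sunk 8 mm below the jig's flat top. Rails and end blocks around the lane are all 58 mm above the table
- lane (a point): point of the lane's floor at the jig's x = 0, y = 0, 50 mm above the table. The floor is an aluminium cover strip with a row of identical black 14 mm square marks, 21.5 mm apart. All are flush blanks but one: the open socket, a 14 mm square hole over 40 mm deep, somewhere between y = -25 and +50 mm in the jig's frame; where is not told
- carriage: loose dark steel block, about 0.55 kg, in the lane with 1 mm play each side: 36 (x, across the lane) x 76 (y, along it) x 24 mm high, with a collar of diameter 32 mm up to 30 mm. Origin at the centre of its underside, below the probe's axis. It starts near the lane's -y end, at y = -70 to -56 mm in the jig's frame, so the socket lies to its +y side
- push_face (a point): centre of the carriage's end face at its -y end, 12 mm above its underside; the face is 24 mm high, its upper 16 mm above the rails. Pushing takes about 3 to 6 N. Pushed slowly (about 20 mm/s) the pin drops, catches in the socket and the carriage stops dead, as it also does at the lane's end
- pin_head (a point): centre of the flat top of the pin's round brass head, diameter 22, 6 mm thick, on the probe's axis: 69 mm above the carriage's underside at the start, 60 mm once the pin has dropped, 36 mm when all is home
- pin (a joint): the brass pin of diameter 8 mm, the innermost part: 0 = its tip rests on the cover strip (start), 0.009 m = dropped fully. It falls freely, by its own weight, as soon as it is over the socket; its head then rests on the inner tube
- inner_tube (a joint): inner tube, diameter 18 mm: 0 = out (start), 0.012 m = fully home in the outer tube. Slides down stiffly, with about 4 N on the pin's head, and stays where it is left
- outer_tube (a joint): outer tube, diameter 25 mm: 0 = out (start), 0.012 m = fully home in the carriage's collar. Slides down with about 8 N and stays; so pressing on the pin's head collapses the inner tube first, then the outer one, then meets a hard stop
- screwdriver: screwdriver, 160 mm long, black handle, lying on the table along the jig's robot-side face. Bystander; origin near the centre of its underside
- relay: small loose black relay, 16 x 20 x 14 mm, standing on the jig's far edge. Bystander; origin near the centre of its underside
- spool: blue plastic ring, outside diameter 84, height 30 mm, on the table. Bystander; origin near the centre of its underside
- multimeter: hand multimeter, 150 x 75 x 42 mm, on the table. Bystander; origin near the centre of its underside
- standoff_jar: small jar, diameter 54, height 60 mm. Bystander; origin near the centre of its underside
- clamp_stand: soldering clamp stand on a round base of diameter 90 mm, with a cross bar 140 mm long at height 90 mm; total height about 110 mm. Bystander; origin near the centre of its underside
There are look-alikes about, which are no part of the job. Of the things shaped like the carriage, the steel one is meant.

How it is judged:
On the way:
1. the carriage has been slid until the pin has dropped into the socket (7 mm or more), the carriage lying flat in its lane and both tubes still out (z of carriage in the frame of jig between 0.046 and 0.053 m and x of carriage in the frame of jig between -0.005 and 0.005 m and y of carriage in the frame of jig between -0.09 and 0.08 m and angle between carriage's own z axis and vertical below 0.05 rad and value of joint pin above 0.007 m and value of joint each of inner_tube, outer_tube below 0.003 m), for 0.1 s.
At the end, for the whole second after the job is handed in: The carriage lies flat and at rest in its lane (within 4 mm of the floor, tilted less than 0.05 rad), the pin has dropped into the socket (at least 7.5 of 9 mm), and the inner and outer tubes are each at least 10.5 of 12 mm down (z of carriage in the frame of jig between 0.046 and 0.053 m and x of carriage in the frame of jig between -0.005 and 0.005 m and y of carriage in the frame of jig between -0.09 and 0.08 m and angle between carriage's own z axis and vertical below 0.05 rad and value of joint pin above 0.0075 m and value of joint each of inner_tube, outer_tube above 0.0105 m and linear speed of carriage below 0.01 m/s); the robot touches nothing.
It fails at once if the outer tube pressed down (over 3 mm) before the inner tube is nearly home (9 mm) (value of joint outer_tube above 0.003 m and value of joint inner_tube below 0.009 m).
It fails at once if the carriage lifted out of its lane (more than 8 mm, the height of the rails) (z of carriage in the frame of jig above 0.058 m).
It fails at once if a bystander moved more than 30 mm (distance of any of screwdriver, relay, spool, multimeter, standoff_jar, clamp_stand from where it was at the start of the episode above 0.03 m).
It also fails if it takes over 46 s, if anything falls off the work surface, if the arm or the gripper's body presses on something with over 40 N, if the wrist force passes 120 N, or if a joint passes its speed limit or range.

ROBOT

A 6-joint arm with a two-finger parallel gripper is mounted at the origin on the work surface. World frame = base frame: x ahead of the robot, y to its left, z up, the work surface at z = 0. Lengths are in m, angles in rad, forces in N, time in s.
With the tool pointing down it reaches from about 0.4 to 0.825 m from the base axis. Payload 7 kg.
Tool frame: the origin (TCP) lies midway between the tips of the shut fingers; the grasp point (between the pads) lies 19 mm behind it; z points along the fingers, y is the direction in which the jaws open and shut (so a half turn about z gives the same grasp; the last joint's range is limited). The gripper opens to 88 mm and grips with 3 to 60 N. Pads are 19 mm wide; open, the fingers measure 130 mm over their backs; the gripper's body (78 mm by 193 mm) begins 47 mm behind the grasp point.
Start: joints at [-0.849, 0.359, 0.012, 0, -1.224, -0.288], TCP at [0.284, -0.612, 0.227] pointing down, gripper open.
Joint ranges: [-3.07, 3.07], [-1.43, 2.12], [-1.02, 1.25], [-3.03, 1.67], [-3.05, -0], [-3.03, 3.03]. Speed limits (rad/s): [2.39, 2.39, 3.01, 3.14, 3.14, 3.14].

INTERFACE

Orientations are given as a unit quaternion [w, x, y, z].
In Python, from rig import status, viewer, order gives the robot as it stands.
- The arm moves only by the shell command python3 -m jog 'ROWS' [OPENING] [FORCE]. ROWS is JSON, a list of rows, each a list of 6 numbers: the shift along the tool's x, y, z in cm, then the turn, a rotation vector about the tool's x, y, z in degrees. A call has exactly 8 rows; each row shifts and turns the commanded pose from where the row before left it, along the tool's axes as they then stand; what a row does not reach is not made up. A row lasts 1/8 s, in which the tool goes at most 62.5 mm and 10.7 degrees, less where a joint would pass 70% of its speed; a pose out of reach is approached as far as the arm can. A call with a gripper value outside its range is refused whole. OPENING is the finger opening in cm, from 0 to 8.76, set as the call begins (- or left out, the last holds). The fingers move at their own pace and stop on an object; FORCE is the grip in N (left out, the last holds). Time passes only in rows, so rows that do not move let the fingers close, or fill a call up. It gives the time, the measured TCP pose, the force and the opening at its end, in the units of the state.
- status.observe(): the state, without advancing time (a new reading comes with each control period).
- viewer.grab_frame(name): name is "scene" or "side" or "wrist"; returns (picture, depth): 480x640x3 uint8, red, green, blue; 480x640 float32, m along the optical axis (not along the pixel's ray), 0 where there is no reading.
- viewer.camera_info(name): a dict with "K" (3x3 intrinsics, pixels), "pose" (4x4, takes a point from camera to world coordinates). Camera axes: x right, y up, looking along -z (the intrinsics and any distortion apply to the point x, -y, -z); pixel columns grow to the right and rows downward; lengths in m; the calibration is good to about 2 mm. A picture is of the moment at which its call begins: read the wrist's pose just before it. camera_info takes no time and is no camera call; for the wrist camera it gives the pose at the moment of the call.
- order.close_job(): hands the job in, once; it reports no verdict.
The state is a dict: "time": time; "q": joint angles; "joint_velocities": joint speeds; "joint_efforts": joint torques, N m; "ee_pos": TCP position; "eef_rot": TCP orientation; "ft_force": force on the tool from outside, world axes, zero at the start; "moment": the same for the moment, N m; "grip_width": finger opening in m.
Only numpy, scipy, OpenCV 4.12 (cv2) and the standard library are available. Lean on these libraries where they do the work, as an engineer would, in place of code of your own. Each camera call takes 0.05 s, during which the arm holds its last target.

## Working session

There is one attempt and no reset: what is moved stays moved. The work goes in short steps, Python scripts to look and compute and a shell command to move; the robot and the scene stay as the last step left them, time stands still between calls to the robot, and variables do not carry over. Pictures are saved under pics/ and viewed, and the job is handed in when it is done.

```bash
ls; mkdir -p pics; python3 - <<'E'
from rig import status, viewer
import cv2, numpy as np
print(status.observe())
for n in ["scene","side"]:
    p,d=viewer.grab_frame(n); cv2.imwrite(f"pics/{n}0.png",p[:,:,::-1]); np.save(f"pics/{n}0.npy",d)
    print(viewer.camera_info(n))
E
```

```text
pics
{'time': 0.0, 'q': array([-8.48895870e-01,  3.59388192e-01,  1.10644851e-02, -3.46046602e-04,
       -1.22408614e+00, -2.88102921e-01]), 'joint_velocities': array([ 0.00118978, -0.00026936,  0.00073909,  0.00047199,  0.00131188,
        0.00269912]), 'joint_efforts': array([-3.81267630e-03, -5.82720208e+01,  2.93064433e+01,  6.99727759e+00,
        7.08467487e-03, -1.87278019e-04]), 'ee_pos': array([ 0.28349058, -0.61205155,  0.22562502]), 'eef_rot': array([-2.47944931e-04, -2.15144476e-01,  9.76581885e-01,  7.84762416e-04]), 'ft_force': array([-0.19266232,  0.10729461, -0.98857153]), 'moment': array([ 0.00237162,  0.04444686, -0.0010453 ]), 'grip_width': 0.08785492328033508}
{'K': array([[613.83993206,   0.        , 327.94637307],
       [  0.        , 613.83993206, 234.28575827],
       [  0.        ,   0.        ,   1.        ]]), 'pose': array([[-8.19706492e-01, -4.94005999e-01,  2.89895394e-01,
         9.18364547e-01],
       [ 5.72783776e-01, -7.07066821e-01,  4.14698994e-01,
         5.56544102e-01],
       [ 1.11624201e-04,  5.05978837e-01,  8.62545885e-01,
         1.25867333e+00],
       [ 0.00000000e+00,  0.00000000e+00,  0.00000000e+00,
         1.00000000e+00]])}
{'K': array([[436.41859568,   0.        , 320.45791246],
       [  0.        , 436.41859568, 245.29774507],
       [  0.        ,   0.        ,   1.        ]]), 'pose': array([[-0.98781686,  0.09431735, -0.12378239,  0.41413179],
       [-0.15445159, -0.69151043,  0.70566141,  0.7608384 ],
       [-0.0190407 ,  0.71618263,  0.69765313,  0.86158749],
       [ 0.        ,  0.        ,  0.        ,  1.        ]])}
```

View pics/scene0.png

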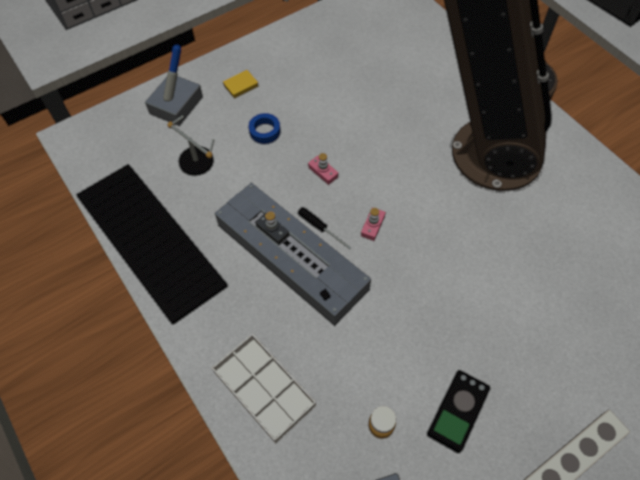

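View pics/side0.png

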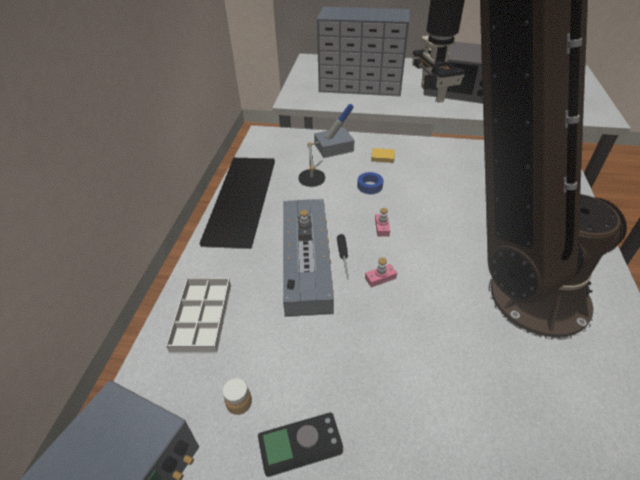

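The scene shows the jig centred near (292,252), the steel carriage near (271,228) with its head at about (270,215), and pink look-alikes at (323,168) and (373,222). Next I'll measure the jig and the head from depth.

```bash
cat > h.py <<'E'
import numpy as np, cv2
from rig import viewer
def cloud(n,d):
    c=viewer.camera_info(n);K=c["K"];T=c["pose"]
    v,u=np.mgrid[:d.shape[0],:d.shape[1]]
    P=np.stack([(u-K[0,2])/K[0,0]*d,-(v-K[1,2])/K[1,1]*d,-d],-1)
    P=P@T[:3,:3].T+T[:3,3]; P[d<=0]=np.nan
    return P
E
python3 - <<'E'
from h import *
for n,c in [("scene",(292,252)),("side",(307,255))]:
    d=np.load(f"pics/{n}0.npy");P=cloud(n,d)
    v,u=np.mgrid[:480,:640]
    near=(abs(u-c[0])<85)&(abs(v-c[1])<75)
    print(n,"table z",np.nanmedian(P[...,2][near&(P[...,2]<.03)]))
    m=near&(P[...,2]>.052)&(P[...,2]<.063)
    nl,lab,st,ce=cv2.connectedComponentsWithStats(m.astype(np.uint8))
    k=1+np.argmax(st[1:,4]);Q=P[lab==k]
    r=cv2.minAreaRect((Q[:,:2]*1000).astype(np.float32));print(r,cv2.boxPoints(r).tolist(),np.median(Q[:,2]))
    h=near&(P[...,2]>.105)&(P[...,2]<.135);H=P[h];print("high",len(H));
    nl,lab,st,ce=cv2.connectedComponentsWithStats(h.astype(np.uint8))
    for i in range(1,nl):
        A=P[lab==i]; print(st[i],ce[i],np.median(A,0),A.min(0),A.max(0))
E
```

```text
scene table z -0.0012269726530576008
((600.7430419921875, -49.3140869140625), (122.41111755371094, 382.8411560058594), 12.47312068939209) [[499.6387634277344, 124.36921691894531], [582.325439453125, -249.43592834472656], [701.8472900390625, -222.9973907470703], [619.16064453125, 150.80775451660156]] 0.05645241413711832
high 76
[265 212  10   9  76] [269.40789474 215.92105263] [ 0.61309931 -0.10438959  0.1175774 ] [ 0.60146281 -0.11675675  0.11004244] [ 0.62322284 -0.0922539   0.12284056]
side table z 0.0014739546016285798
((596.8557739257812, -51.13227844238281), (119.47581481933594, 384.9389343261719), 12.37240219116211) [[497.26580810546875, 124.06746673583984], [579.7446899414062, -251.93148803710938], [696.4457397460938, -226.33203125], [613.9668579101562, 149.66693115234375]] 0.0588009539092168
high 57
[300 210   8  10  57] [303.66666667 213.80701754] [ 0.60842857 -0.10284298  0.11842529] [ 0.59915148 -0.11957805  0.10532475] [ 0.61903871 -0.093536    0.12362574]
```

```bash
python3 -m jog '[[-5,2.6,0,0,0,0],[-5,2.6,0,0,0,0],[-5,2.6,0,0,0,0],[-5,2.6,0,0,0,0],[-5,2.6,0,0,0,0],[-5,2.6,0,0,0,0],[-5,2.6,0,0,0,0],[-5,2.6,0,0,0,0]]' 0 20 && python3 -m jog '[[-4.8,2.6,0,0,0,0],[-4.8,2.6,0,0,0,-10.5],[0,0,0,0,0,-10.5],[0,0,0,0,0,-10.5],[0,0,0,0,0,-10.5],[0,0,0,0,0,-10.5],[0,0,0,0,0,-10.5],[0,0,0,0,0,-4.1]]'
python3 - <<'E'
from rig import status, viewer
import cv2, numpy as np
print(status.observe())
for n in ["wrist","scene"]:
    print(viewer.camera_info(n)) if n=="wrist" else 0
    p,d=viewer.grab_frame(n); cv2.imwrite(f"pics/{n}1.png",p[:,:,::-1]); np.save(f"pics/{n}1.npy",d)
E
```

```text
time: 1.1
ee_pos: [0.5599, -0.2539, 0.2263]
eef_rot: [-0.0, -0.215, 0.977, 0.0]
ft_force: [1.2, 0.2, 0.2]
grip_width: 0.0134
time: 2.1
ee_pos: [0.6242, -0.168, 0.2261]
eef_rot: [0.0, 0.72, -0.694, -0.0]
ft_force: [0.8, -0.4, 0.6]
grip_width: 0.0003
{'time': 2.1, 'q': array([ 3.82292098e-02,  3.12973112e-01, -5.56309108e-02, -2.07216771e-04,
       -1.20308010e+00, -1.49930731e-04]), 'joint_velocities': array([-7.89889586e-04,  1.12957968e-03, -3.09014188e-04, -6.81599627e-04,
       -2.30275919e-03,  5.24897548e-01]), 'joint_efforts': array([ 2.74505583e-02, -5.44608521e+01,  2.91207504e+01,  6.94026679e+00,
        4.12770908e-02, -2.03912412e-01]), 'ee_pos': array([ 0.62421318, -0.16799227,  0.22605642]), 'eef_rot': array([ 2.52820624e-04,  7.20414929e-01, -6.93543167e-01, -3.77455530e-04]), 'ft_force': array([ 0.8439175 , -0.39560761,  0.55984562]), 'moment': array([ 0.07215116,  0.08469187, -0.02107945]), 'grip_width': 0.00029899375567099865}
{'K': array([[413.17407329,   0.        , 317.66233098],
       [  0.        , 413.17407329, 239.06718237],
       [  0.        ,   0.        ,   1.        ]]), 'pose': array([[-9.99285175e-01,  3.64098114e-02,  1.01717775e-02,
         6.27082672e-01],
       [-3.77963185e-02, -9.67648445e-01, -2.49455256e-01,
        -2.35131931e-01],
       [ 7.60085913e-04, -2.49661395e-01,  9.68332903e-01,
         3.82935202e-01],
       [ 0.00000000e+00,  0.00000000e+00,  0.00000000e+00,
         1.00000000e+00]])}
```

View pics/wrist1.png

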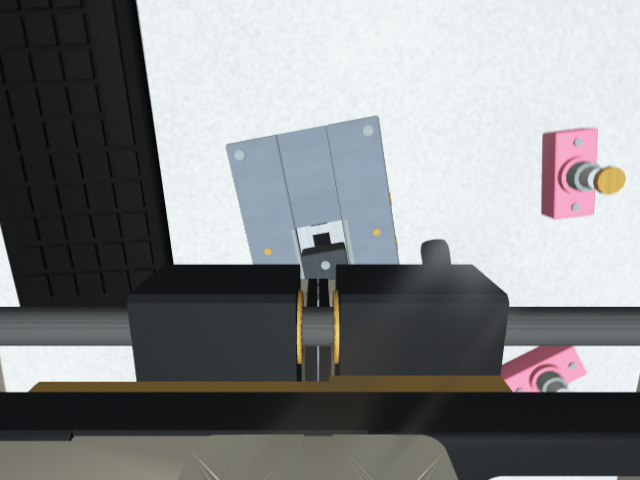

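View pics/scene1.png

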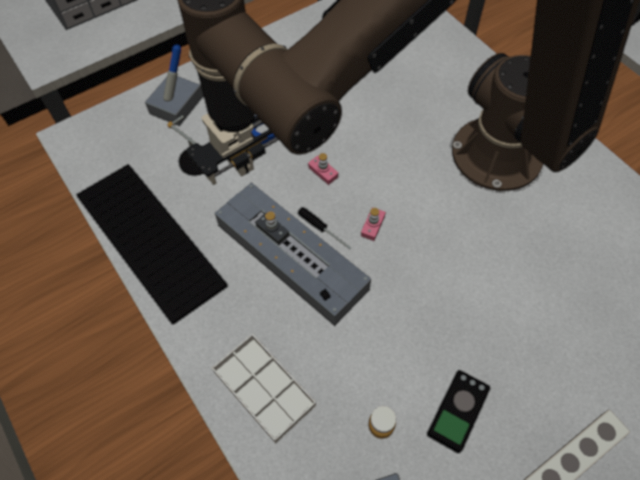

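The wrist camera sits on the tool's rear side. It sees the jig's -y end (corners (227,145) and (378,116)) and the carriage's -y end top edge near (303,252)-(345,243). I'll use it to refine the pose.

```bash
cat >> h.py <<'E'
def onplane(n,uv,z,T=None):
    c=viewer.camera_info(n);K=c["K"];T=c["pose"] if T is None else T
    r=T[:3,:3]@np.array([(uv[0]-K[0,2])/K[0,0],-(uv[1]-K[1,2])/K[1,1],-1])
    return T[:3,3]+r*(z-T[2,3])/r[2]
def proj(n,P):
    c=viewer.camera_info(n);K=c["K"];T=c["pose"]
    p=T[:3,:3].T@(np.asarray(P)-T[:3,3]); return K[0,0]*p[0]/-p[2]+K[0,2], K[1,1]*p[1]/p[2]+K[1,2]
E
python3 - <<'E'
from h import *
from rig import status
s=status.observe();print(s["time"],s["ee_pos"],s["eef_rot"])
p,d=viewer.grab_frame("wrist");T=viewer.camera_info("wrist")["pose"]
cv2.imwrite("pics/wrist2.png",p[:,:,::-1]);np.save("pics/wrist2.npy",d)
cv2.imwrite("pics/wrist2c.png",cv2.resize(p[100:300,200:420,::-1],None,fx=3.6,fy=3,interpolation=cv2.INTER_CUBIC)[:600])
q=cv2.imread("pics/scene1.png")
cv2.imwrite("pics/scene1c.png",cv2.resize(q[170:330,200:400],None,fx=4,fy=3.75,interpolation=cv2.INTER_CUBIC))
q=cv2.imread("pics/side0.png")
cv2.imwrite("pics/side0c.png",cv2.resize(q[190:320,260:380],None,fx=4.6,fy=4.6,interpolation=cv2.INTER_CUBIC))
E
```

```text
2.2 [ 0.62421833 -0.16800162  0.22609653] [ 2.38366049e-04  7.19309463e-01 -6.94689653e-01 -3.53647954e-04]
```

View pics/wrist2c.png

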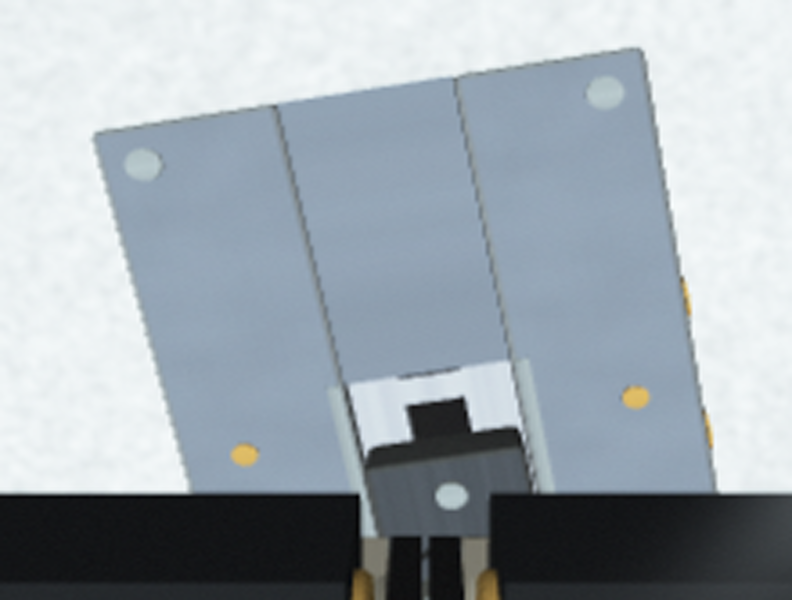

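View pics/scene1c.png

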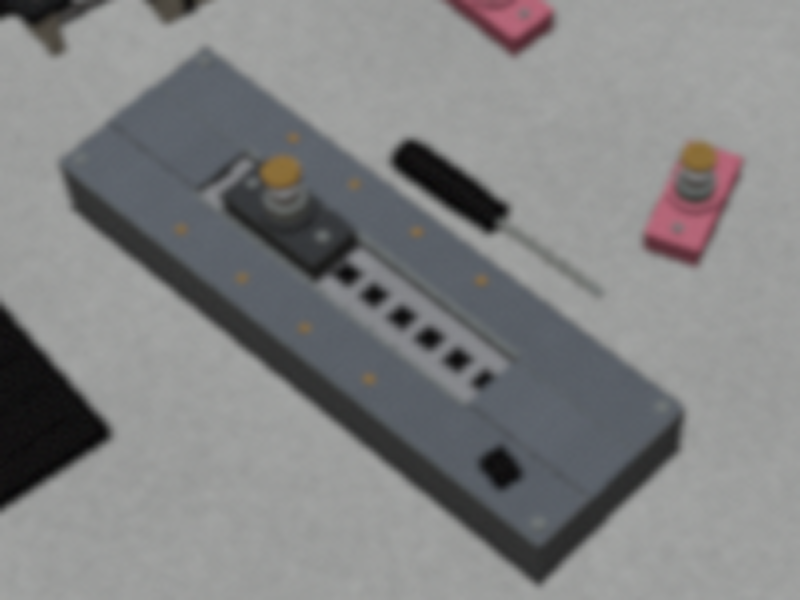

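View pics/side0c.png

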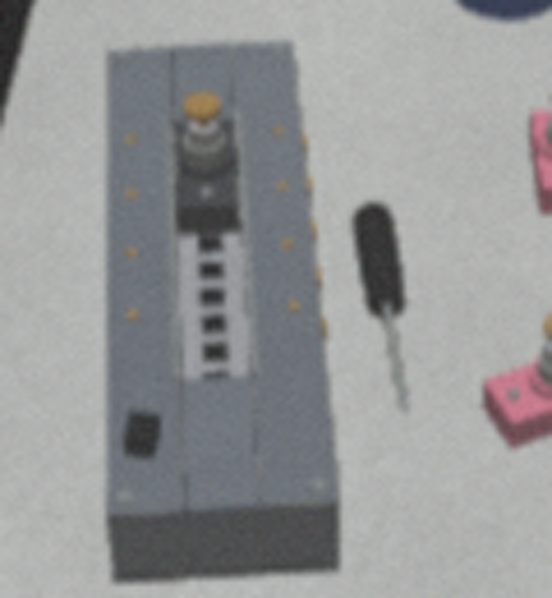

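```bash
python3 - <<'E'
from h import *
f=lambda c:(200+c[0]/3.6,100+c[1]/3)
A=onplane("wrist",f((97,133)),.058);B=onplane("wrist",f((640,48)),.058)
print(A,B,np.linalg.norm(A-B)); e=(B-A)/np.linalg.norm(B-A); yaw=np.degrees(np.arctan2(-e[1],-e[0]));print("yaw",yaw)
ly=np.array([e[1],-e[0]]); ly*=np.sign(ly[1]); lx=np.array([ly[1],-ly[0]])
O=((A+B)/2)[:2]+.19*ly; print("origin",O)
J=lambda P:((P[:2]-O)@lx*1000,(P[:2]-O)@ly*1000)
for nm,c,z in [("laneend",(348,384),.058),("laneend",(513,360),.058),("face",(372,467),.074),("face",(528,443),.074),("mark",(408,407),.05),("mark",(468,398),.05)]:
    print(nm,J(onplane("wrist",f(c),z)))
E=[("scene",(200+282/4,170+163/3.75),.119)]
print("head scene",J(onplane("scene",(200+282/4,170+165/3.75),.119)),"head side",J(onplane("side",(260+204/4.6,190+100/4.6),.119)))
print("marks scene",[np.round(J(onplane("scene",(200+a/4,170+b/3.75),.05)),1).tolist() for a,b in [(348,273),(374,295),(402,317),(429,338),(457,359),(483,379)]])
print("marks side",[np.round(J(onplane("side",(260+a/4.6,190+b/4.6),.05)),1).tolist() for a,b in [(211,244),(212,270),(212,296),(213,323),(215,352)]])
for n,c in [("side",[(108,50),(292,42),(338,503),(108,516)])]:
    print([np.round(J(onplane(n,(260+a/4.6,190+b/4.6),.058)),1).tolist() for a,b in c])
print("scene corners",[np.round(J(onplane("scene",(200+a/4,170+b/3.75),.058)),1).tolist() for a,b in [(205,48),(62,163),(540,545),(683,408)]])
print("relay",J(onplane("scene",(200+500/4,170+465/3.75),.072)))
E
```

```text
[ 0.69583627 -0.22418163  0.058     ] [ 0.58162813 -0.24874681  0.058     ] 0.11682014762846223
yaw 12.138880236570436
origin [ 0.59877861 -0.05071247]
laneend (np.float64(18.35790248462005), np.float64(-115.83846198113315))
laneend (np.float64(-19.108444811669777), np.float64(-115.73464413077382))
face (np.float64(15.999919316569596), np.float64(-96.6313126033576))
face (np.float64(-18.32584896205206), np.float64(-96.989973139393))
mark (np.float64(6.7163377792782155), np.float64(-105.22230893012915))
mark (np.float64(-7.344697115289151), np.float64(-105.27557150937852))
head scene (np.float64(-1.4949049453194778), np.float64(-56.15774031630695)) head side (np.float64(-3.635161014350601), np.float64(-60.33156519272742))
marks scene [[0.3, -8.9], [1.1, 12.5], [1.2, 34.6], [1.1, 55.5], [0.6, 76.6], [0.5, 96.2]]
marks side [[-3.2, -12.2], [-3.0, 9.4], [-2.3, 30.4], [-2.2, 51.6], [-2.6, 73.9]]
[[56.9, -188.6], [-61.4, -187.2], [-61.5, 190.9], [55.4, 190.9]]
scene corners [[-55.5, -183.9], [60.5, -181.6], [59.0, 192.5], [-57.0, 191.6]]
relay (np.float64(42.000569986844624), np.float64(147.9422236836979))
```

```bash
python3 -m jog '[[0,0,1,0,0,-5.1],[0,0,2,0,0,-5.1],[0,0,3,0,0,0],[0,0,3,0,0,0],[0,0,3,0,0,0],[0,0,2,0,0,0],[0,0,1.4,0,0,0],[0,0,0.8,0,0,0]]' 
python3 - <<'E'
from h import *
from rig import status
s=status.observe();print(s["time"],s["ee_pos"],s["eef_rot"],s["ft_force"])
p,d=viewer.grab_frame("wrist")
cv2.imwrite("pics/wrist3.png",p[:,:,::-1])
p,d=viewer.grab_frame("scene")
cv2.imwrite("pics/scene3c.png",cv2.resize(p[130:330,170:400,::-1],None,fx=3.4,fy=3,interpolation=cv2.INTER_CUBIC))
E
```

```text
time: 3.25
ee_pos: [0.6244, -0.1681, 0.0639]
eef_rot: [0.0, 0.778, -0.629, -0.0]
ft_force: [0.2, -0.2, 0.5]
grip_width: 0.0001
3.25 [ 0.62435699 -0.16806499  0.06390731] [ 2.04261593e-04  7.77767656e-01 -6.28551815e-01 -2.16019535e-04] [ 0.15966239 -0.18512979  0.54940292]
```

View pics/wrist3.png

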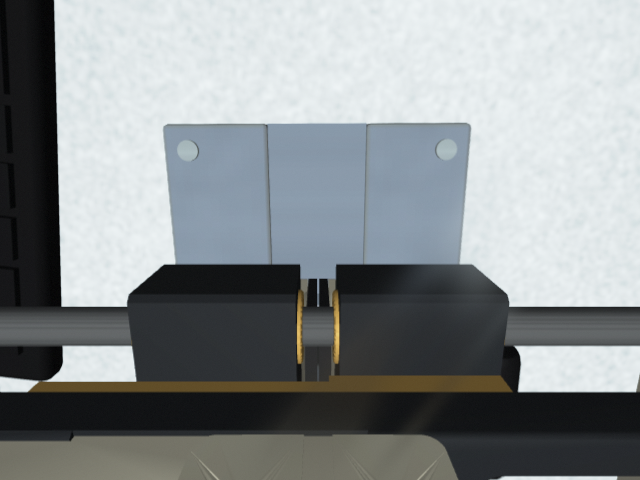

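View pics/scene3c.png

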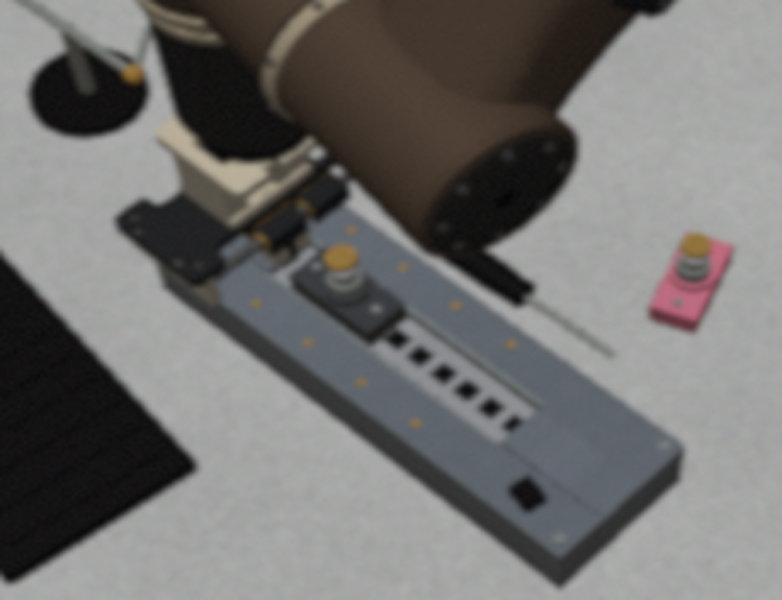

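```bash
python3 -m jog '[[-0.5,0,0,0,0,0],[-0.5,0,0,0,0,0],[-0.25,0,0,0,0,0],[-0.25,0,0,0,0,0],[-0.25,0,0,0,0,0],[-0.25,0,0,0,0,0],[-0.25,0,0,0,0,0],[-0.25,0,0,0,0,0]]'; python3 -m jog '[[-0.25,0,0,0,0,0],[-0.25,0,0,0,0,0],[-0.25,0,0,0,0,0],[-0.25,0,0,0,0,0],[-0.25,0,0,0,0,0],[-0.25,0,0,0,0,0],[-0.25,0,0,0,0,0],[-0.25,0,0,0,0,0]]'
cat > look.py <<'E'
from h import *
from rig import status
import sys
O=np.array([.59878,-.05071]);a=np.radians(12.14);lx=np.array([np.cos(a),np.sin(a)]);ly=np.array([-np.sin(a),np.cos(a)])
J=lambda P:((np.asarray(P)[:2]-O)@lx*1000,(np.asarray(P)[:2]-O)@ly*1000)
if __name__=="__main__":
    t=sys.argv[1]
    s=status.observe();f=s["ft_force"];print(s["time"],"jig xy mm",J(s["ee_pos"]),s["ee_pos"][2],"f lane",f[:2]@ly,"fz",f[2])
    for n,w in [("scene",(slice(170,330),slice(200,400))),("side",(slice(180,330),slice(240,400)))]:
        p,d=viewer.grab_frame(n);cv2.imwrite(f"pics/{n}{t}c.png",cv2.resize(p[w][:,:,::-1],None,fx=3.75,fy=3.75,interpolation=cv2.INTER_CUBIC))
        P=cloud(n,d);h=(P[...,2]>.098)&(P[...,2]<.125)&(p[...,0]>p[...,2]*1.4)
        q=P.reshape(-1,3)[h.ravel()];X=np.array([J(k) for k in q]) if len(q) else np.zeros((0,2));m=(abs(X[:,0])<20)&(abs(X[:,1])<110) if len(q) else []
        if len(q) and m.any(): print(n,m.sum(),"head jig",np.median(X[m],0),"z",np.percentile(q[m,2],[50,90]))
E
python3 look.py 4
```

```text
time: 4.35
ee_pos: [0.6198, -0.1441, 0.0652]
eef_rot: [-0.0, 0.778, -0.628, 0.001]
ft_force: [0.2, -5.0, 2.1]
grip_width: 0.0004
time: 5.35
ee_pos: [0.6155, -0.1245, 0.0651]
eef_rot: [-0.0, 0.778, -0.628, 0.001]
ft_force: [0.3, -5.6, 3.0]
grip_width: 0.0003
5.35 jig xy mm (np.float64(0.8276206846054752), np.float64(-75.6724514206361)) 0.0651268020841563 f lane -5.527940978930141 fz 2.9687909822088776
scene 71 head jig [  2.44919215 -24.40748366] z [0.11707471 0.1202445 ]
side 41 head jig [ -1.35210592 -25.11009587] z [0.11957285 0.12116908]
```

View pics/scene4c.png

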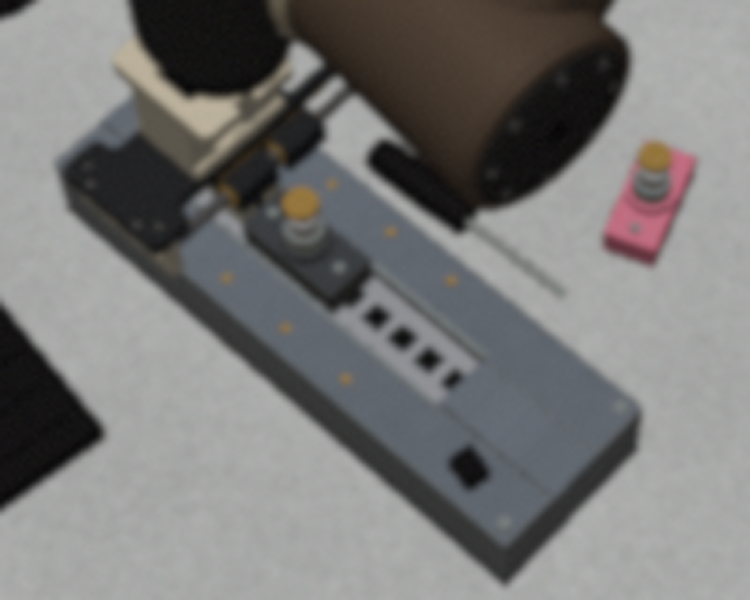

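View pics/side4c.png

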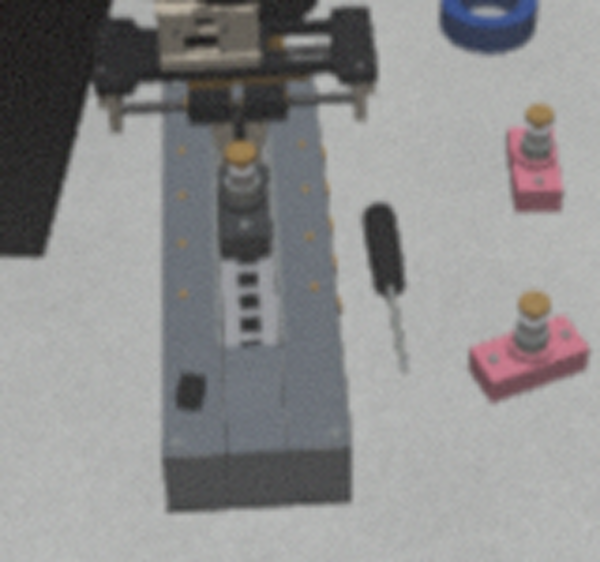

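```bash
python3 -m jog '[[-0.25,0,0,0,0,0],[-0.25,0,0,0,0,0],[-0.25,0,0,0,0,0],[-0.25,0,0,0,0,0],[-0.25,0,0,0,0,0],[-0.25,0,0,0,0,0],[-0.25,0,0,0,0,0],[-0.25,0,0,0,0,0]]'; python3 look.py 5
```

```text
time: 6.45
ee_pos: [0.6118, -0.1068, 0.0655]
eef_rot: [0.001, 0.778, -0.628, 0.002]
ft_force: [4.2, -22.7, 2.7]
grip_width: 0.0007
6.45 jig xy mm (np.float64(0.9235607808595274), np.float64(-57.56956550323607)) 0.06551213432800163 f lane -23.056241767670315 fz 2.736279465065216
scene 72 head jig [ 2.87621015 -6.64435095] z [0.10806496 0.11095043]
side 43 head jig [-0.80997476 -6.92178733] z [0.10979021 0.11191392]
```

The pin dropped: the head is down 9 mm (z about 0.110) and the lane force jumped to 23 N. I'll back off, rise, and look.

```bash
python3 -m jog '[[0.2,0,0,0,0,0],[0.3,0,0,0,0,0],[0.8,0,0,0,0,0],[0.8,0,0,0,0,0],[0,0,-3,0,0,0],[0,0,-4,0,0,0],[0,0,-1,0,0,0],[0,0,0,0,0,0]]'; python3 look.py 6
```

```text
time: 7.55
ee_pos: [0.6154, -0.1251, 0.145]
eef_rot: [-0.001, 0.778, -0.628, 0.0]
ft_force: [-0.1, 0.5, -0.6]
grip_width: 0.0005
7.55 jig xy mm (np.float64(0.6083681229445717), np.float64(-76.23559312981824)) 0.14499564788848535 f lane 0.5253838623885396 fz -0.6244126481972815
scene 72 head jig [ 2.11420953 -6.97107082] z [0.10775849 0.11146884]
side 38 head jig [-0.86578819 -7.70922023] z [0.10994192 0.11171551]
```

View pics/scene6c.png

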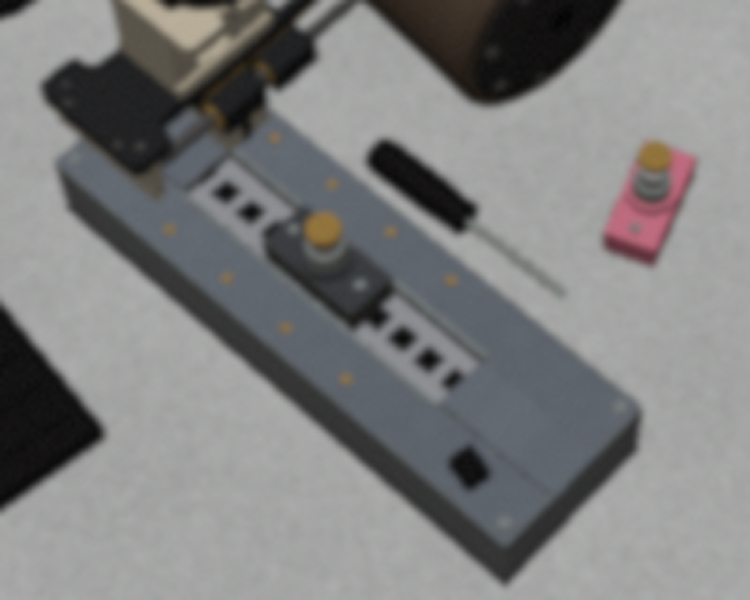

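View pics/side6c.png

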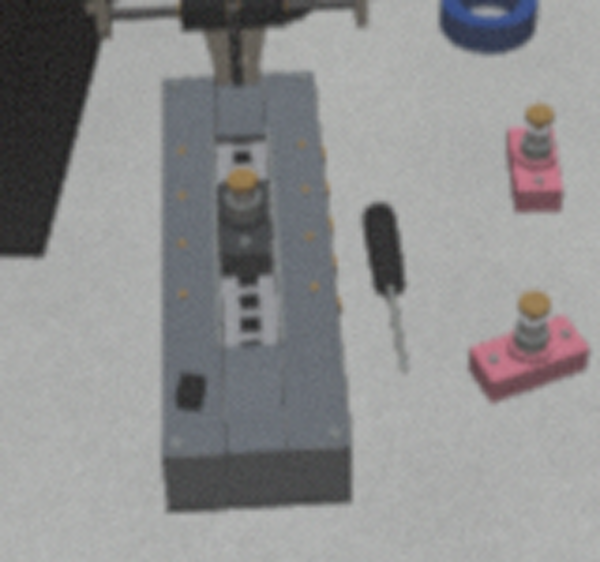

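The pin is seated and the carriage lies flat. Its head is around (323,225) in the scene crop. I'll move above it.

```bash
python3 -m jog '[[-1.5,0,0,0,0,0],[-2,0,0,0,0,0],[-2,0,0,0,0,0],[-1.2,0,0,0,0,0],[0,0,0.5,0,0,0],[0,0,1.0,0,0,0],[0,0,0.6,0,0,0],[0,0,0,0,0,0]]'; python3 look.py 7
```

```text
time: 8.65
ee_pos: [0.6006, -0.0601, 0.1226]
eef_rot: [0.001, 0.778, -0.629, -0.001]
ft_force: [0.3, -0.6, 0.6]
grip_width: 0.0007
8.65 jig xy mm (np.float64(-0.18685701576997016), np.float64(-9.580190435704914)) 0.12255877692025997 f lane -0.6321495041105639 fz 0.598109077496132
scene 34 head jig [ 2.56739743 -0.10941584] z [0.10823108 0.11754493]
side 36 head jig [-0.86350869 -5.71817109] z [0.11040236 0.1121838 ]
```

View pics/scene7c.png

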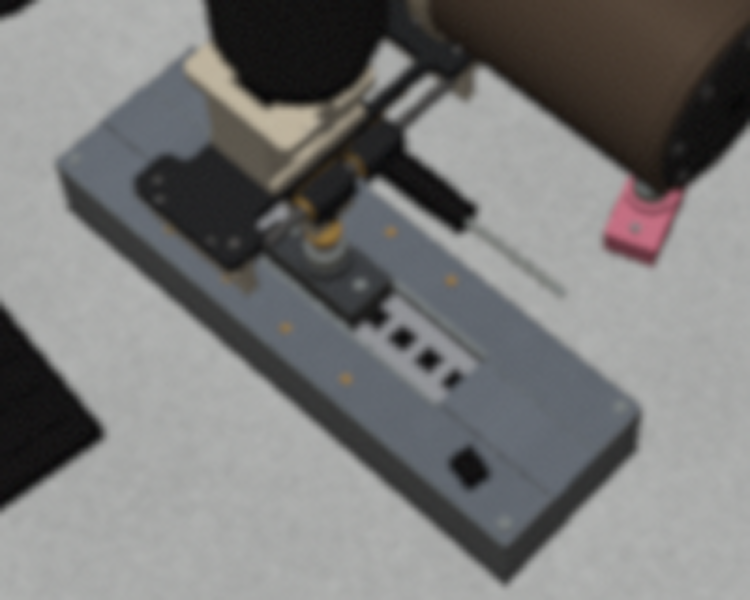

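View pics/side7c.png

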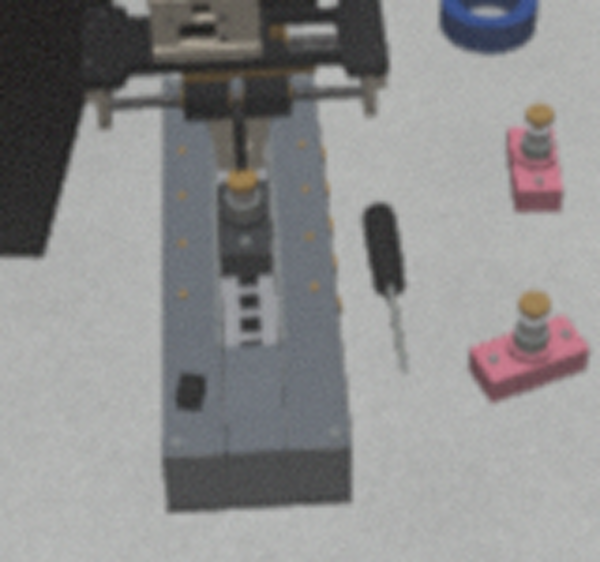

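```bash
python3 -m jog '[[-0.15,0,0.5,0,0,0],[0,0,0.5,0,0,0],[0,0,0.25,0,0,0],[0,0,0.25,0,0,0],[0,0,0.25,0,0,0],[0,0,0.25,0,0,0],[0,0,0.2,0,0,0],[0,0,0.2,0,0,0]]'; python3 look.py 8; python3 -c "
from rig import status
print(status.observe()['moment'])"
```

```text
time: 9.75
ee_pos: [0.6009, -0.0581, 0.0998]
eef_rot: [-0.0, 0.778, -0.628, 0.0]
ft_force: [-1.5, -0.7, 5.6]
grip_width: 0.0006
9.75 jig xy mm (np.float64(0.5499724037600087), np.float64(-7.699028696306589)) 0.09981767713097552 f lane -0.40504872917670043 fz 5.62432517004595
[-0.10424905  0.41697638 -0.0054028 ]
```

View pics/side8c.png

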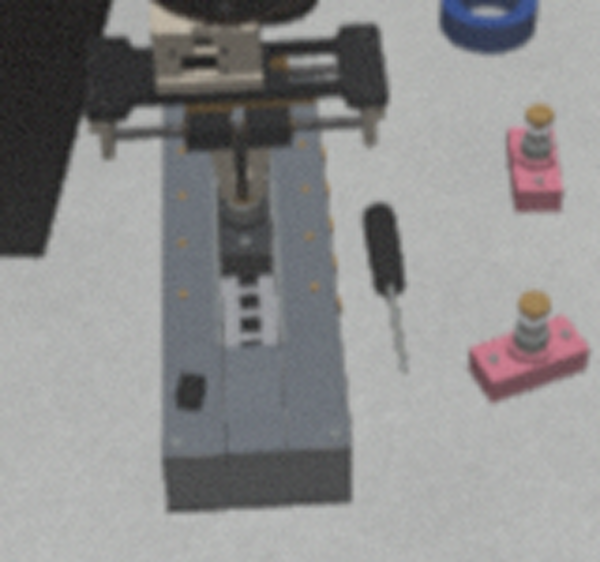

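```bash
python3 -m jog '[[0,0,0.2,0,0,0],[0,0,0.2,0,0,0],[0,0,0.2,0,0,0],[0,0,0.2,0,0,0],[0,0,0.2,0,0,0],[0,0,0.15,0,0,0],[0,0,0.1,0,0,0],[0,0,0,0,0,0]]'; python3 look.py 9
```

```text
time: 10.85
ee_pos: [0.6011, -0.0582, 0.0875]
eef_rot: [-0.0, 0.778, -0.628, 0.0]
ft_force: [-1.9, -0.7, 7.1]
grip_width: 0.0005
10.85 jig xy mm (np.float64(0.6695903195142736), np.float64(-7.770321159199688)) 0.08752265711993276 f lane -0.24715170462944813 fz 7.099267347202553
```

Now I'll go in small steps until the hard stop shows.

```bash
python3 -m jog '[[0,0,0.1,0,0,0],[0,0,0,0,0,0],[0,0,0.1,0,0,0],[0,0,0,0,0,0],[0,0,0.05,0,0,0],[0,0,0,0,0,0],[0,0,0,0,0,0],[0,0,0,0,0,0]]'
```

```text
time: 11.95
ee_pos: [0.6014, -0.0582, 0.0861]
eef_rot: [-0.0, 0.778, -0.628, 0.001]
ft_force: [-3.9, 0.6, 14.8]
grip_width: 0.0006
```

```bash
python3 -m jog '[[0,0,0.05,0,0,0],[0,0,0.05,0,0,0],[0,0,0.05,0,0,0],[0,0,0,0,0,0],[0,0,0,0,0,0],[0,0,0,0,0,0],[0,0,0,0,0,0],[0,0,0,0,0,0]]'
```

```text
time: 12.95
ee_pos: [0.6019, -0.0582, 0.0859]
eef_rot: [-0.001, 0.778, -0.628, 0.001]
ft_force: [-6.2, 1.2, 22.1]
grip_width: 0.0004
```

That's the hard stop: 22 N with z holding at 0.086. I'll lift off, clear the view, and check.

```bash
python3 -m jog '[[0,0,-0.3,0,0,0],[0,0,-1,0,0,0],[0,0,-3,0,0,0],[0,0,-4,0,0,0],[3,0,-4,0,0,0],[5,0,0,0,0,0],[5,0,0,0,0,0],[0,0,0,0,0,0]]'; sed -i 's/>.098/>.078/' look.py; python3 look.py 10
```

```text
time: 13.95
ee_pos: [0.6281, -0.1881, 0.2053]
eef_rot: [0.0, 0.777, -0.63, -0.0]
ft_force: [-0.5, 0.1, -1.4]
grip_width: 0.0004
13.95 jig xy mm (np.float64(-0.19510053983504638), np.float64(-140.5408903134713)) 0.20530976214221355 f lane 0.16394557016752054 fz -1.3601602335350962
scene 84 head jig [ 1.98928298 -6.92058109] z [0.0835498  0.08659717]
side 44 head jig [-0.92490513 -5.72446324] z [0.08654726 0.0887034 ]
```

View pics/scene10c.png

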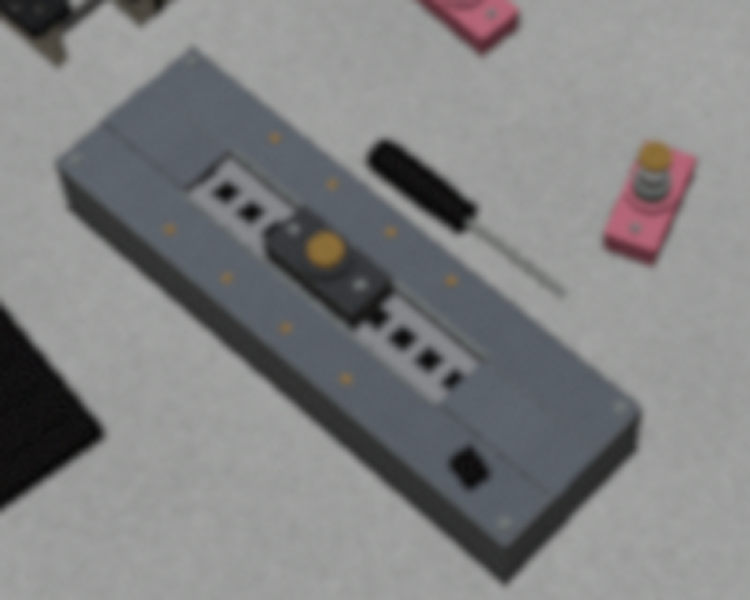

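View pics/side10c.png

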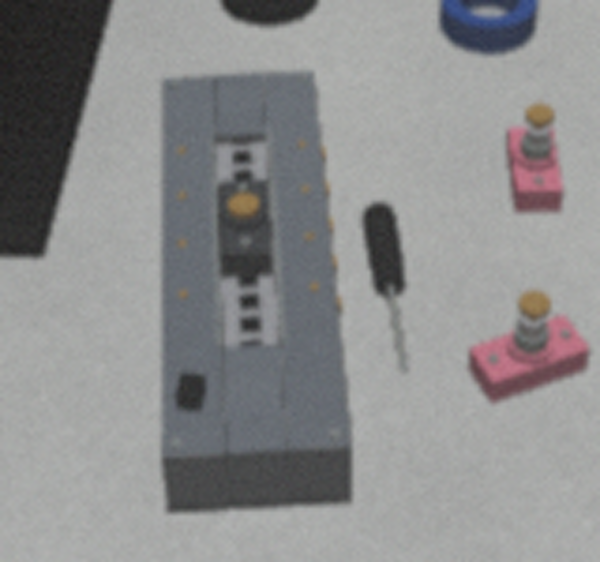

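The head now sits flush on the collar (z about 0.085), the carriage is flat in its lane, the bystanders haven't moved, and the arm is clear.

```bash
python3 -c "
from rig import order
print(order.close_job())"
```

```text
the job is handed in; nothing more can be done
None
```

The probe is fully collapsed in the socket and the job is handed in, at about 14 s of the 46 s allowed; no verdict was reported.

- **Slide:** I pushed the carriage along the lane at 20 mm/s with the shut fingers, at about 5.5 N. It caught at jig y ≈ -10 mm, where the lane force rose to 23 N and the head dropped 9 mm, from z ≈ 0.119 to 0.110.
- **Press:** I then pressed the head straight down, at about 5.6 N for the inner tube and 7 N for the outer. It met a hard stop at TCP z = 0.086 with 22 N, which is the height expected when all is home. I then lifted clear.

In the last pictures the head sits on the collar at z ≈ 0.084–0.087, against 0.086 expected. The carriage lies flat in its lane, and the screwdriver and relay look unmoved. I did not measure the other bystanders, but the arm went nowhere near them.

The two fixed cameras placed the head up to 4 mm apart across the lane and about 3 mm further along it than the arm's own position implied. I used the arm's position and the wrist camera for that.

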